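# Weigh out the steel balls on the spring scale

## Task

Pick up the blue scoop and pour its four steel balls into the pan of the spring scale, so that their weight sinks the pan all the way onto its stop. Then stand the empty blue scoop upright on the table and let go of it; leave the orange scoop of glass marbles where it is.

Things in the scene. Friction and masses are not known exactly. Their poses are not given: they have to be found in the camera images.
- blue_scoop: Blue plastic scoop (80 to 130 g) with four loose 20 mm steel balls, 33 g each. 112 mm long along its x, 60 wide along y; origin at centre of underside, z up. Walls 30 mm high, 4 thick, at the sides and back (-x); spout open at +x. Balls lie on flat floor behind x = 0; ahead of it a ramp rises 12 degrees to the lip: they stay in while level, roll out as the spout tips down, and 40 degrees empties it.
- blue_handle (a point): Grip point on the blue scoop's handle, 5 mm ahead of the scoop's origin and 78 mm above its underside; same axes as the scoop. The handle is an upright square post, 20 x 20 mm, faces square to x and y, from 28 mm below this point to 19 mm above it, on a cross-bar (18 x 60 mm) that bridges the scoop. Grip it from above on either pair of faces.
- blue_lip (a point): Middle of the blue scoop's pouring lip, over which the balls roll: 55 mm ahead (+x) of the scoop's origin, 16 mm above its underside; lip 52 mm wide between the side walls. Same axes as the scoop.
- pan_mouth (a point): Centre of the mouth of the scale's round steel pan at rim height: 100 mm above the table when up, 75 on the stop. Pan 136 mm wide outside, 130 inside, 42 deep. Site +x points to the column on the robot's side of the pan: 44 mm wide, 208 high, head 70 to 130 mm and shaft 100 to 130 mm from pan centre. Fixed grey base, 12 mm high, under it all. Free above and on the other sides.
- pan (a joint): Travel of the spring-hung pan in m, growing downward: 0 = up (empty), 0.025 = on its hard stop. It leaves 0 at 0.30 N of load and sinks 1 mm per 0.033 N, reaching the stop at 1.12 N (about 115 g): three steel balls leave it near 0.020, all four put it on the stop.
- orange_scoop: Bystander, to be left alone: an orange scoop of the same shape and frame as the blue one, holding four 20 mm green glass marbles (10 g each, too light for the scale).
Not all that is in view belongs to the job. Of the things that look like the blue_scoop, take the one that is farthest from the robot's base at the start.

How it is judged:
By the outcome, as a careful person would: the job done as asked, in the order asked, and still so for the second after the job is handed in, with the robot touching nothing.
It also fails if it takes over 56 s, if anything falls off the work surface, if the arm or the gripper's body presses on something with over 40 N, if the wrist force passes 120 N, or if a joint passes its speed limit or range.

## Robot

A 7-joint arm with a two-finger parallel gripper is mounted at the origin on the work surface. World frame = base frame: x ahead of the robot, y to its left, z up, the work surface at z = 0. Lengths are in mm, angles in rad, forces in N, time in s.
With the tool pointing down it reaches from about 400 to 875 mm from the base axis. Payload 4.4 kg.
Tool frame: the origin (TCP) lies at the very end of the fingers, on their centre line; the grasp point (between the pads) lies 19 mm behind it; y points along the fingers, x is the direction in which the jaws open and shut, and the axes are right-handed (so a half turn about y gives the same grasp; the last joint's range is limited). The gripper opens to 85 mm and grips with 20 to 120 N. Pads are 22 mm wide; open, the fingers measure 114 mm over their backs; the gripper's body (76 mm by 85 mm) begins 54 mm behind the grasp point. The pads swing forward as they close: fully open they stand 13 mm farther back than shut.
Start: joints at [1.198, 0.628, 0.038, 1.517, -0.027, 0.996, -0.02], TCP at [196.334, -619.654, 231.313] pointing down, gripper open.
Joint ranges: [-3.06, 3.06], [-0.37, 2.12], [-1.25, 1.32], [0.18, 2.47], [-1.1, 4.24], [0.23, 1.98], [-2.94, 2.94]. Speed limits (rad/s): [2.57, 2.57, 3.14, 3.14, 3.14, 3.14, 3.14].

## Interface

Orientations are given as [roll, pitch, yaw] about the fixed x, y, z axes, in that order (R = Rz(yaw) Ry(pitch) Rx(roll)).
In Python, from cell import readout, eyes, finish_job gives the robot as it stands. The module is installed in compiled form; this text tells all that it offers.
- The arm moves only by the tool apply_moves, never from a script. Its argument "commands" is a list that holds one entry, the list of rows, each a list of 6 numbers: the shift along the tool's x, y, z in units of 0.04 m (1.0 is 0.04 m), then the turn, a rotation vector about the tool's x, y, z in units of 5 degrees (1.0 is 5 degrees). A call has 1 to 8 rows; each row shifts and turns the pose as measured when the row begins, along the tool's axes as they then stand; what a row does not reach is not made up. A row lasts 1/12 s, in which the tool goes at most 41.7 mm and 7.16 degrees, less where a joint would pass 70% of its speed; a pose out of reach is approached as far as the arm can. A call with a number of a shift or a turn outside -1 to 1 is refused whole. A call with a gripper value outside its range is refused whole. "claw" is the finger opening in mm, from 0 to 85.4, set as the call begins (left out, the last holds). The fingers move at their own pace and stop on an object; the grip force is fixed at half the most. Time passes only in rows, so rows that do not move let the fingers close. It gives the time, the measured TCP pose, the force and the opening at its end, in the units of the state.
- readout.read_state(): the state, without advancing time (a new reading comes with each control period).
- eyes.get_image(name): name is "scene" or "side" or "wrist"; returns a dict with "image" (400x640x3 uint8, red, green, blue), "mtx" (3x3 intrinsics, pixels), "rvec" (rotation vector, rad) and "tvec" (3), from world to camera coordinates, as OpenCV has them. Camera axes: x right, y down, z forward; pixel columns grow to the right and rows downward; lengths in mm; the calibration is good to about 2 mm. A picture is of the moment at which its call begins. There is no depth.
- finish_job(): hands the job in, once; it reports no verdict.
The state is a dict: "clock": time; "qpos": joint angles; "qd": joint speeds; "tau": joint torques, N m; "eef_pos": TCP position; "tool_rot": TCP orientation; "force": force on the tool from outside, world axes, zero at the start; "torque": the same for the moment, N m; "width": finger opening in mm.
Only numpy, scipy, OpenCV 4.12 (cv2) and the standard library are available. Lean on these libraries where they do the work, as an engineer would, in place of code of your own. Each camera call takes 0.05 s, during which the arm holds its last target. There are 200 camera calls.

## Working session

There is one attempt and no reset: what is moved stays moved. The work goes in short steps, Python scripts to look and compute and a tool call to move; the robot and the scene stay as the last step left them, time stands still between calls to the robot, and variables do not carry over. Pictures are saved under pics/ and viewed, about 8 in all and at most 12, crops included, and the job is handed in when it is done.

Besides the shell and the picture viewer there is one more tool, called as name(argument=value, ...) on one line, values as JSON. apply_moves: Moves the arm, as the interface text tells. Shifts and turns lie within -1 to 1; 1 stands for 0.04 m of shift or 5 degrees of turn. Its arguments: {"type":"object","properties":{"commands":{"type":"array"},"claw":{"type":"number"}},"required":["commands"]}

```bash
mkdir -p pics
cat > h.py <<'E'
import numpy as np, cv2
from cell import readout, eyes, finish_job
def snap(n,f):
    d=eyes.get_image(n); cv2.imwrite(f'pics/{f}.png',d['image'][:,:,::-1]); np.savez(f'pics/{f}.npz',**d); return d
def load(f): return dict(np.load(f'pics/{f}.npz'))
def ray(d,uv,z):
    R=cv2.Rodrigues(np.float64(d['rvec']))[0]; t=np.ravel(d['tvec']); c=-R.T@t
    v=R.T@np.linalg.inv(d['mtx'])@np.array([uv[0],uv[1],1.]); return c+v*(z-c[2])/v[2]
def proj(d,P): return cv2.projectPoints(np.float64(P).reshape(-1,1,3),d['rvec'],d['tvec'],d['mtx'],None)[0].reshape(-1,2)
E
python3 - <<'E'
from h import *
a=snap('scene','s0');b=snap('side','d0')
s=readout.read_state();print({k:np.round(v,3) for k,v in s.items()})
for d in(a,b):
    R=cv2.Rodrigues(np.float64(d['rvec']))[0];print(-R.T@np.ravel(d['tvec']),d['mtx'][0,0])
cv2.imwrite('pics/both.png',cv2.resize(np.vstack([a['image'],b['image']])[:,:,::-1],(480,600)))
E
```

```text
{'clock': np.float64(0.1), 'qpos': array([ 1.198,  0.629,  0.038,  1.518, -0.027,  0.996, -0.02 ]), 'qd': array([-0.001, -0.003,  0.001, -0.003, -0.001,  0.001,  0.   ]), 'tau': array([ 4.0000e-03, -5.6454e+01,  1.2310e+00, -1.9397e+01,  1.1000e-02,
        5.0000e-03,  0.0000e+00]), 'eef_pos': array([ 196.165, -619.103,  230.485]), 'tool_rot': array([-1.571,  0.002, -1.264]), 'force': array([-0.92 ,  0.493, -0.106]), 'torque': array([-0.008,  0.017,  0.   ]), 'width': np.float64(85.718)}
[1289.00270998  266.99884204  711.01366287] 409.71874554339126
[166.02996091 705.42023895 646.02579706] 367.7281816627672
```

View pics/s0.png

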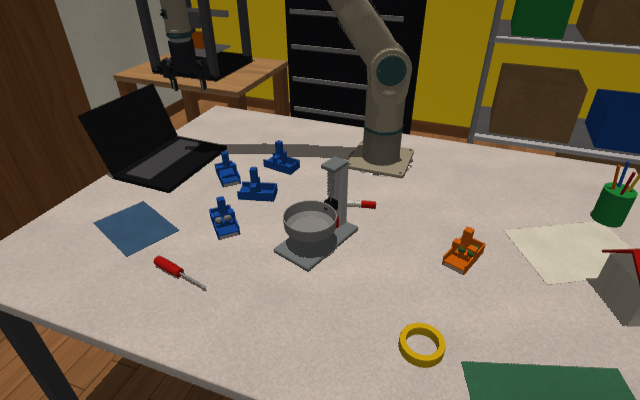

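View pics/d0.png

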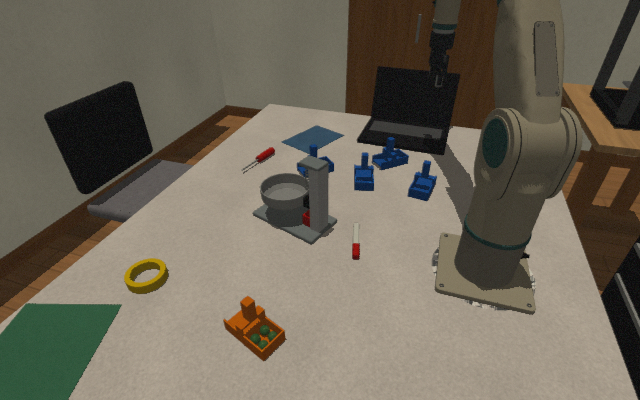

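Four blue scoops are in the scene view: (228,168), (281,157), (257,185) and (224,217). The last looks farthest from the base at (383,160) and holds balls. The scale is at (312,225), the orange scoop at (464,250). I'll measure these and enlarge a crop.

Run:
```python
from h import *
for f in('s0','d0'):
    d=load(f);hsv=cv2.cvtColor(d['image'],cv2.COLOR_RGB2HSV)
    m=cv2.inRange(hsv,(105,150,50),(125,255,255))
    n,l,st,c=cv2.connectedComponentsWithStats(m)
    for i in range(1,n):
        if st[i,4]>80 and 100<c[i][0]<460:
            ys,xs=np.where(l==i); k=ys<ys.min()+3; top=(xs[k].mean(),ys.min()+2)
            p=ray(d,top,97); q=ray(d,c[i],25);print(f,c[i].round(),st[i,4],'post top',np.round(top),p.round(),np.hypot(*p[:2]).round(),'body',q.round(),np.hypot(*q[:2]).round())
a=load('s0')['image'][130:280,190:380,::-1]; b=load('d0')['image'][130:250,240:450,::-1]
a=cv2.resize(a,None,fx=4,fy=4,interpolation=cv2.INTER_CUBIC)
cv2.imwrite('pics/c0.png',a)
b=cv2.resize(b,None,fx=3.8,fy=3.8,interpolation=cv2.INTER_CUBIC);cv2.imwrite('pics/c1.png',b)
```

```text
s0 [281. 161.] 584 post top [278. 143.] [ 185. -310.   97.] 361.0 body [ 173. -308.   25.] 353.0
s0 [227. 170.] 478 post top [224. 153.] [ 309. -441.   97.] 539.0 body [ 295. -451.   25.] 538.0
s0 [257. 189.] 730 post top [253. 170.] [ 372. -302.   97.] 479.0 body [ 363. -301.   25.] 472.0
s0 [224. 219.] 634 post top [220. 199.] [ 539. -309.   97.] 621.0 body [ 532. -315.   25.] 618.0
d0 [390. 156.] 555 post top [390. 139.] [ 301. -442.   97.] 534.0 body [ 297. -458.   25.] 546.0
d0 [364. 175.] 493 post top [365. 155.] [ 358. -305.   97.] 470.0 body [ 356. -302.   25.] 467.0
d0 [422. 184.] 586 post top [427. 163.] [ 170. -312.   97.] 355.0 body [ 171. -309.   25.] 353.0
```

View pics/c0.png

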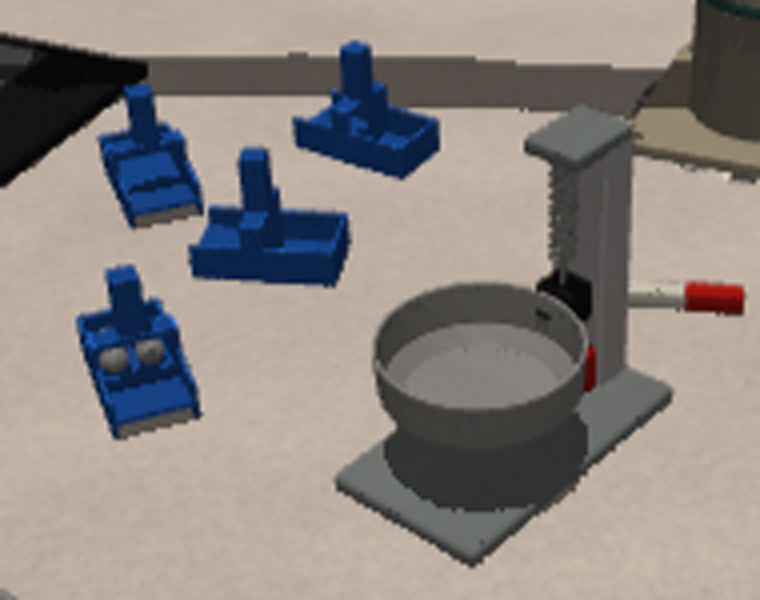

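View pics/c1.png

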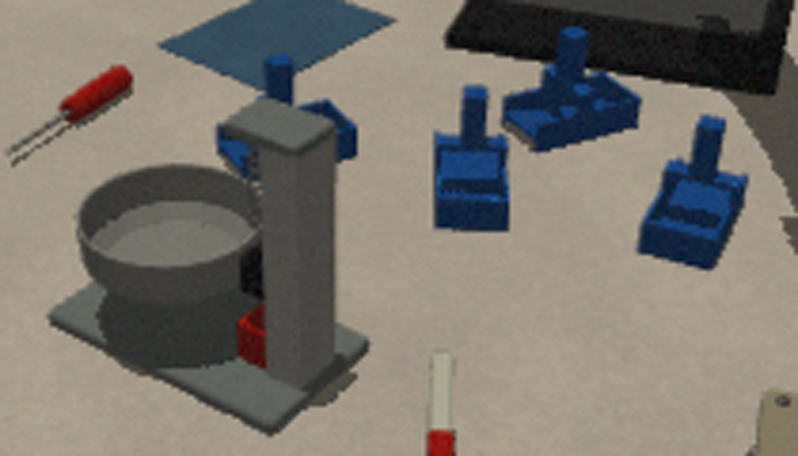

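The crop confirms it: the scoop at (224,217) is farthest out (about 620 mm from the base, the others 540 or less) and has steel balls in it, with its spout toward the scene camera. Next I'll measure its axes and the scale.

Run:
```python
from h import *
d=load('s0');e=load('d0')
S=lambda x,y:(190+(x+.5)/4-.5,130+(y+.5)/4-.5)
D=lambda x,y:(240+x/3.8,130+y/3.8)
P=lambda n,p:print(n,np.round(p,1))
a=ray(d,S(117,437),0);b=ray(d,S(199,416),0);P('lip corners',[a,b]);P('w',np.linalg.norm(a-b))
u=(b-a)/np.linalg.norm(b-a);print('yaw of +x',np.degrees(np.arctan2(-u[0],u[1])))
# post top centre approx
P('post',ray(d,S(121,273),97))
# pan rim
for n,dd,pts in(('s',d,[S(375,350),S(588,345),S(481,284),S(481,410)]),('d',e,[D(78,222),D(262,222),D(172,166),D(165,268)])):
    q=np.array([ray(dd,p,100) for p in pts]);P(n,q[:,:2])
# column top corners z=208
P('head s',[ray(d,S(*p),208) for p in((525,148),(582,106),(632,130),(574,170))])
P('head d',[ray(e,D(*p),208) for p in((222,122),(265,98),(337,128),(292,155))])
P('base s',[ray(d,S(*p),12) for p in((337,478),(470,555),(670,392))])
P('base d',[ray(e,D(*p),12) for p in((50,315),(272,430),(367,347))])
```

```text
lip corners [[ 587.1 -299.     0. ]
 [ 548.2 -258.6    0. ]]
w 56.1
yaw of +x 43.9322973538722
post [ 534.6 -313.    97. ]
s [[ 557.2 -115.2]
 [ 506.1    7.4]
 [ 466.8  -80.8]
 [ 589.3  -31. ]]
d [[ 582.7  -28.7]
 [ 458.5  -68.6]
 [ 549.  -119.8]
 [ 501.9    4.5]]
head s [[464.8 -49.9 208. ]
 [400.9 -34.8 208. ]
 [420.    5.2 208. ]
 [479.5 -12.6 208. ]]
head d [[463.9 -16.2 208. ]
 [448.6 -54.6 208. ]
 [392.  -31.2 208. ]
 [408.4   8.9 208. ]]
base s [[ 585.2 -134.5   12. ]
 [ 620.7  -27.4   12. ]
 [ 425.    40.6   12. ]]
base d [[614.1 -25.8  12. ]
 [413.2  44.   12. ]
 [377.3 -61.7  12. ]]
```

apply_moves(commands=[[[-0.34,0,0.74,0,0,0],[-0.34,0,0.74,0,0,0],[-0.34,0,0.74,0,0,0],[-0.34,0,0.74,0,0,0],[-0.34,0,0.74,0,0,0],[-0.34,0,0.74,0,0,0],[-0.34,0,0.74,0,0,0],[-0.34,0,0.74,0,0,0]]], claw=85)

```text
clock: 0.77
eef_pos: [385.3, -444.0, 225.0]
tool_rot: [-1.581, 0.005, -1.284]
force: [0.7, -0.1, 0.3]
width: 85.2
```

apply_moves(commands=[[[-0.34,0,0.74,0,0,0],[-0.34,0,0.74,0,0,0],[-0.34,0,0.74,0,0,0],[-0.34,0,0.74,0,0,0],[-0.34,0,0.74,0,0,0],[-0.34,0,0.74,0,0,0]]])

```text
clock: 1.27
eef_pos: [537.4, -306.7, 221.4]
tool_rot: [-1.584, 0.009, -1.284]
force: [-0.1, -0.4, 0.3]
width: 84.6
```

apply_moves(commands=[[[0,0,0,0,-0.9,0],[0,0,0,0,-0.9,0],[0,0,0,0,-0.9,0],[0,0,0,0,-0.9,0],[0,0,0,0,-0.9,0],[0,0,0,0,-0.8,0],[0,0,0,0,0,0]]])

```text
clock: 1.85
eef_pos: [545.9, -291.6, 217.2]
tool_rot: [-1.572, 0.022, -0.778]
force: [-0.7, -0.4, 0.5]
width: 84.6
```

Run:
```python
from h import *
d=snap('wrist','w1');s=readout.read_state();print({k:np.round(s[k],3) for k in('clock','qpos','eef_pos','tool_rot','force')})
R=cv2.Rodrigues(np.float64(d['rvec']))[0];print(-R.T@np.ravel(d['tvec']),R[2])
```

```text
{'clock': np.float64(1.9), 'qpos': array([ 0.511,  0.609, -0.102,  1.601,  0.064,  0.956, -0.392]), 'eef_pos': array([ 545.778, -291.65 ,  217.103]), 'tool_rot': array([-1.572,  0.022, -0.781]), 'force': array([-0.619, -0.468, -0.901])}
[ 594.21890056 -246.46065866  360.20014248] [-0.20034807 -0.17331675 -0.96427276]
```

View pics/w1.png

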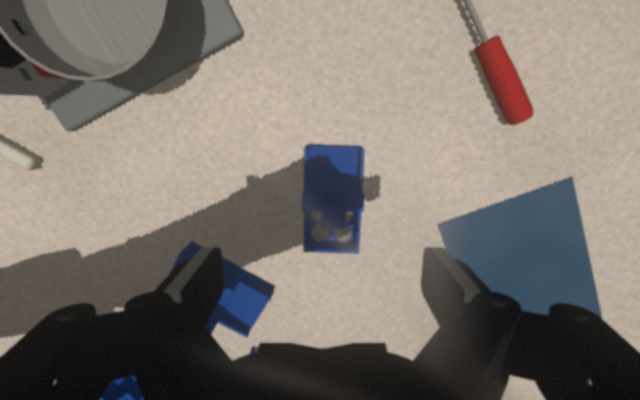

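The wrist view shows the blue scoop at columns 304–363 and rows 145–252, almost square to the tool, with balls at (330,230).

Run:
```python
from h import *
d=load('w1');hsv=cv2.cvtColor(d['image'],cv2.COLOR_RGB2HSV)
m=cv2.inRange(hsv,(108,130,15),(125,255,255));m[:,:295]=0;m[:,372:]=0;m[:140]=0;m[258:]=0
c=max(cv2.findContours(m,0,2)[0],key=cv2.contourArea);r=cv2.minAreaRect(c);b=cv2.boxPoints(r);print(r)
q=np.array([ray(d,p,30)[:2] for p in b]);print(q.round(1))
for i in range(4):
    e=q[(i+1)%4]-q[i];print(np.linalg.norm(e).round(1),np.degrees(np.arctan2(e[1],e[0])).round(1))
print('centre',q.mean(0))
for row in(160,175,190,205,220,240):
    xs=np.where(m[row])[0];a,e=ray(d,(xs[0],row),30)[:2],ray(d,(xs[-1]+1,row),30)[:2];print(row,xs[0],xs[-1],a.round(1),e.round(1),np.linalg.norm(a-e).round(1))
im=d['image'][130:270,280:390,::-1];im=np.clip(im*2.2,0,255).astype('uint8');cv2.imwrite('pics/c2.png',cv2.resize(im,None,fx=4,fy=4,interpolation=2))
```

```text
((331.0, 159.00001525878906), (52.15256881713867, 26.74064826965332), 4.763641834259033)
[[ 532.2 -273.2]
 [ 552.7 -256. ]
 [ 586.3 -294.9]
 [ 566.5 -312.9]]
26.7 39.9
51.3 -49.2
26.7 -137.7
52.4 130.8
centre [ 559.41416653 -284.24001663]
160 306 357 [ 541.  -267.4] [ 578.  -303.6] 51.7
175 360 361 [ 569.1 -316.1] [ 570.5 -317.5] 2.0Traceback (most recent call last):
  File "<stdin>", line 10, in <module>
IndexError: index 0 is out of bounds for axis 0 with size 0
```

Run:
```python
from h import *
d=load('w1');im=d['image'].astype(float)
m=((im[...,2]>1.5*im[...,0]+8)).astype('uint8');m[:,:295]=0;m[:,372:]=0;m[:135]=0;m[262:]=0
c=max(cv2.findContours(m,0,2)[0],key=cv2.contourArea);print(cv2.contourArea(c))
for row in(150,155,165,175,185,195,205,215,225,240,248):
    xs=np.where(m[row])[0]
    if len(xs):
        a,e=ray(d,(xs[0],row),30)[:2],ray(d,(xs[-1]+1,row),30)[:2];print(row,xs[0],xs[-1],a.round(1),e.round(1),np.linalg.norm(a-e).round(1))
ys=np.where(m.any(1))[0];print(ys[0],ys[-1],ray(d,(334,ys[0]),28),ray(d,(331,ys[-1]+1),30))
im=np.clip((im/255)**.45*255,0,255).astype('uint8')[130:270,280:390,::-1];cv2.imwrite('pics/c2.png',cv2.resize(im,None,fx=4,fy=4,interpolation=2))
```

```text
980.5
150 305 362 [ 547.4 -259.7] [ 588.3 -299.8] 57.2
155 305 362 [ 543.9 -263.2] [ 584.9 -303.4] 57.5
165 332 362 [ 556.  -289.2] [ 578.1 -310.8] 30.9
175 313 361 [ 535.2 -283.1] [ 570.5 -317.5] 49.3
185 310 347 [ 525.7 -288.3] [ 553.4 -315.2] 38.6
195 311 346 [ 519.  -296.4] [ 545.4 -322.1] 36.9
205 326 354 [ 522.6 -314.8] [ 544.  -335.6] 29.9
215 337 359 [ 523.2 -330.5] [ 540.3 -347.2] 23.9
225 349 359 [ 524.5 -347.2] [ 532.8 -355.2] 11.5
240 327 357 [ 496.1 -343.3] [ 519.8 -366.2] 32.9
248 316 327 [ 481.2 -341.7] [ 490.5 -350.6] 12.9
146 251 [ 570.45095867 -277.16819202   28.        ] [ 489.54957419 -356.17733252   30.        ]
```

View pics/c2.png

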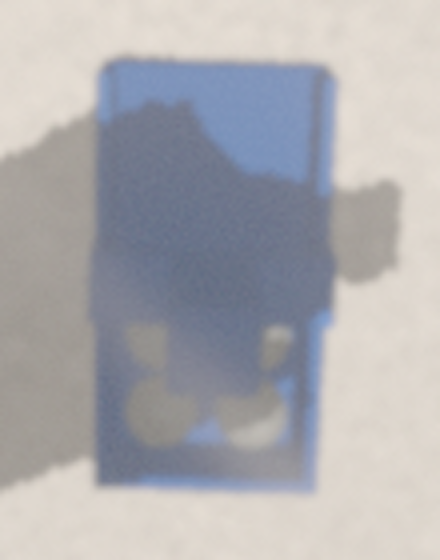

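apply_moves(commands=[[[0.08,0,-0.3,0,0,-0.25],[0.08,0,-0.3,0,0,0],[0,0.5,0,0,0,0],[0,0.5,0,0,0,0],[0,0.5,0,0,0,0],[0,0.5,0,0,0,0],[0,0,0,0,0,0]]])

```text
clock: 2.48
eef_pos: [531.8, -318.8, 135.4]
tool_rot: [-1.574, -0.003, -0.798]
force: [-1.3, -0.1, -1.2]
width: 84.9
```

apply_moves(commands=[[[-0.04,0.35,0.07,0,0,0],[-0.04,0.35,0.07,0,0,0],[0,0.35,0,0,0,0],[0,0.35,0,0,0,0],[0,0.35,0,0,0,0],[0,0,0,0,0,0]]])

```text
clock: 2.98
eef_pos: [534.2, -318.1, 67.0]
tool_rot: [-1.575, -0.006, -0.809]
force: [-1.4, 0.3, -1.0]
width: 85.1
```

apply_moves(commands=[[[-0.1,0.15,0.08,0,-0.17,0],[0,0,0.02,0,0,0],[0,0,0,0,0,0]]])

```text
clock: 3.23
eef_pos: [535.4, -313.7, 63.0]
tool_rot: [-1.575, -0.009, -0.795]
force: [-0.1, -0.2, -0.4]
width: 84.8
```

Run:
```python
from h import *
d=snap('wrist','w2')
s=readout.read_state();print({k:np.round(s[k],3) for k in('clock','eef_pos','tool_rot','force')})
im=np.clip((d['image']/255)**.5*255,0,255).astype('uint8')[:,:,::-1];cv2.imwrite('pics/w2b.png',im)
```

```text
{'clock': np.float64(3.283), 'eef_pos': array([ 535.27 , -313.429,   62.975]), 'tool_rot': array([-1.575, -0.008, -0.795]), 'force': array([ 0.344, -0.335,  0.714])}
```

View pics/w2b.png

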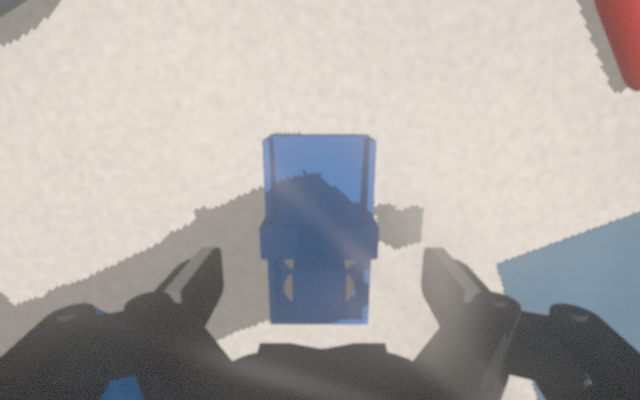

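The post (columns 293–347) is centred between the fingers, with the balls visible on both sides of it at row 285. Closing now.

apply_moves(commands=[[[0,0,0,0,0,0],[0,0,0,0,0,0],[0,0,0,0,0,0],[0,0,0,0,0,0],[0,0,0,0,0,0],[0,0,0,0,0,0],[0,0,0,0,0,0],[0,0,0,0,0,0]]], claw=0)

```text
clock: 3.95
eef_pos: [536.6, -314.1, 65.6]
tool_rot: [-1.574, -0.012, -0.796]
force: [0.0, -0.4, 0.2]
width: 19.5
```

apply_moves(commands=[[[0,-0.05,0,0,0,0],[0,-0.15,0,0,0,0],[0,-0.2,0,0,0,0],[0,-0.2,0,0,0,0],[0,0,0,0,0,0]]])

```text
clock: 4.37
eef_pos: [535.3, -313.3, 90.7]
tool_rot: [-1.574, -0.009, -0.796]
force: [-0.7, -0.6, -2.0]
width: 18.6
```

Gripped: width is 18.6 mm and the load is about 2 N. Lifting.

apply_moves(commands=[[[0,-0.3,0,0,0,0],[0,-0.35,0,0,0,0],[0,-0.4,0,0,0,0],[0,-0.4,0,0,0,0.05],[0,-0.4,0,0,0,0.05],[0,-0.4,0,0,0,0],[0,-0.4,0,0,0,0],[0,-0.3,0,0,0,0]]])

```text
clock: 5.03
eef_pos: [533.0, -311.4, 217.9]
tool_rot: [-1.575, 0.003, -0.796]
force: [-0.2, 0.9, -3.7]
width: 19.3
```

apply_moves(commands=[[[0,0,0,0,-0.2,0],[0,0,0,0,-0.4,0],[0,0,0,0,-0.6,0],[0,0,0,0,-0.8,0],[0,0,0,0,-0.9,0],[0,0,0,0,-0.9,0],[0,0,0,0,-0.9,0],[0,0,0,0,-0.5,0]]])

```text
clock: 5.7
eef_pos: [532.6, -311.3, 223.1]
tool_rot: [-1.576, -0.001, -0.314]
force: [0.1, 0.1, -2.1]
width: 19.1
```

apply_moves(commands=[[[0,0,0,0,-0.1,0],[0,0,0,0,0,0]]])

```text
clock: 5.87
eef_pos: [531.6, -311.0, 222.4]
tool_rot: [-1.575, 0.001, -0.304]
force: [0.0, -0.1, -2.3]
width: 19.5
```

apply_moves(commands=[[[-0.04,0,0.1,0,0,0],[-0.08,0,0.2,0,0,0],[-0.12,0,0.3,0,0,0],[-0.14,0,0.35,0,0,0],[-0.14,0,0.35,0,0,0],[-0.14,0,0.35,0,0,0],[-0.14,0,0.35,0,0,0],[-0.14,0,0.35,0,0,0]]])

```text
clock: 6.53
eef_pos: [521.7, -202.1, 221.3]
tool_rot: [-1.575, 0.003, -0.311]
force: [0.0, 0.1, -3.0]
width: 19.2
```

apply_moves(commands=[[[-0.14,0,0.35,0,0,0],[-0.14,0,0.35,0,0,0],[-0.14,0,0.35,0,0,0],[-0.12,0,0.3,0,0,0],[-0.1,0,0.25,0,0,0],[-0.06,0,0.15,0,0,0],[-0.03,0,0.08,0,0,0],[0,0,0,0,0,0]]])

```text
clock: 7.2
eef_pos: [513.3, -103.8, 222.7]
tool_rot: [-1.571, 0.004, -0.298]
force: [0.3, 0.8, -2.1]
width: 19.2
```

Run:
```python
from h import *
a=snap('scene','s3');b=snap('side','d3');w=snap('wrist','w3')
s=readout.read_state();print({k:np.round(s[k],3) for k in('clock','qpos','eef_pos','tool_rot','force')})
A=cv2.resize(a['image'][90:290,180:400],(440,400),interpolation=2);B=cv2.resize(b['image'][90:270,220:380],(356,400),interpolation=2)
cv2.imwrite('pics/m3.png',np.hstack([A,B])[:,:,::-1])
```

```text
{'clock': np.float64(7.35), 'qpos': array([ 0.321,  0.47 , -0.247,  1.868,  0.151,  0.825, -0.304]), 'eef_pos': array([ 513.48 , -105.991,  222.587]), 'tool_rot': array([-1.571,  0.004, -0.3  ]), 'force': array([ 0.415, -0.312, -3.081])}
```

View pics/m3.png

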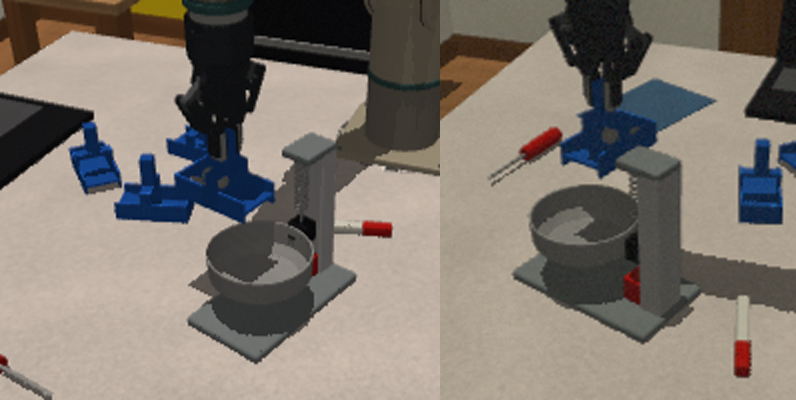

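apply_moves(commands=[[[0.06,0.2,0,0,0,0],[0.06,0.25,0,0,0,0],[0,0,0,-0.3,0,0],[0,0,0,-0.5,0,0],[0,0,0,-0.6,0,0],[0,0,0,-0.6,0,0],[0,0,0,-0.4,0,0],[0,0,0,0,0,0]]])

```text
clock: 8.02
eef_pos: [518.0, -116.7, 196.5]
tool_rot: [-1.794, 0.006, -0.315]
force: [-0.1, 0.0, -2.5]
width: 19.3
```

```bash
cat > st.py <<'E'
from h import *
s=readout.read_state()
from scipy.spatial.transform import Rotation as Ro
R=Ro.from_euler('xyz',s['tool_rot']).as_matrix();C=np.array([526,-54,100.])
p=s['eef_pos'];lip=p+R@np.array([0,49.6,48.5])
print({k:np.round(s[k],2) for k in('clock','qpos','eef_pos','force')});print('tilt',np.degrees(np.arcsin(-R[2,2])).round(1),'roll',np.degrees(np.arcsin(R[2,0])).round(1),'lip-C',(lip-C).round(1));print(R.round(3))
E
python3 st.py
```

```text
{'clock': np.float64(8.02), 'qpos': array([ 0.1 ,  0.54, -0.1 ,  1.86,  0.35,  0.86, -0.55]), 'eef_pos': array([ 517.98, -116.73,  196.48]), 'force': array([-0.06,  0.01, -2.47])}
tilt 12.8 roll -0.3 lip-C [  2.9 -28.1  37.4]
[[ 0.951 -0.074  0.301]
 [-0.31  -0.208  0.928]
 [-0.006 -0.975 -0.221]]
```

apply_moves(commands=[[[0,-0.03,0.11,-0.6,0,0],[0,-0.04,0.11,-0.6,0,0],[0,-0.04,0.11,-0.6,0,0],[0,-0.05,0.11,-0.5,0,0],[0,0,0,0,0,0],[0,0,0,0,0,0],[0,0,0,0,0,0]]])

```text
clock: 8.6
eef_pos: [523.6, -103.7, 191.6]
tool_rot: [-1.998, 0.01, -0.324]
force: [0.8, 1.0, -1.0]
width: 19.5
```

```bash
python3 st.py
```

```text
{'clock': np.float64(8.6), 'qpos': array([-0.1 ,  0.61, -0.01,  1.81,  0.47,  0.98, -0.75]), 'eef_pos': array([ 523.55, -103.74,  191.58]), 'force': array([ 0.79,  0.99, -1.02])}
tilt 24.5 roll -0.6 lip-C [  4.4 -27.2  26.3]
[[ 0.948 -0.14   0.285]
 [-0.318 -0.39   0.864]
 [-0.01  -0.91  -0.414]]
```

apply_moves(commands=[[[0,-0.1,0.13,-0.7,0,0],[0,-0.11,0.13,-0.8,0,0],[0,-0.12,0.12,-0.8,0,0],[0,-0.13,0.12,-0.8,0,0],[0,-0.13,0.11,-0.8,0,0],[0,0,0,0,0,0],[0,0,0,0,0,0],[0,0,0,0,0,0]]])

```text
clock: 9.27
eef_pos: [533.1, -85.9, 201.4]
tool_rot: [-2.343, 0.005, -0.348]
force: [-0.3, -0.1, -0.9]
width: 19.4
```

```bash
python3 st.py
```

```text
{'clock': np.float64(9.27), 'qpos': array([-0.33,  0.76,  0.09,  1.68,  0.59,  1.26, -0.94]), 'eef_pos': array([533.13, -85.93, 201.42]), 'force': array([-0.3 , -0.13, -0.89])}
tilt 44.3 roll -0.3 lip-C [  6.8 -31.7  32.1]
[[ 0.94  -0.241  0.241]
 [-0.341 -0.655  0.675]
 [-0.005 -0.716 -0.698]]
```

apply_moves(commands=[[[0,-0.03,0,0,0,0],[0,0,0,0,0,0],[0,0,0,0,0,0],[0,0,0,0,0,0]]])

```text
clock: 9.6
eef_pos: [532.1, -91.2, 205.2]
tool_rot: [-2.339, 0.002, -0.357]
force: [0.2, 0.6, -1.1]
width: 19.1
```

Run:
```python
from h import *
a=snap('scene','s4');b=snap('side','d4');w=snap('wrist','w4')
A=cv2.resize(a['image'][120:280,180:380],(500,400),interpolation=2);B=cv2.resize(b['image'][110:250,230:350],(300,350),interpolation=2)
B=cv2.copyMakeBorder(B,0,50,0,0,0)
o=np.hstack([A,B]);cv2.imwrite('pics/m4.png',o[:,:,::-1])
```

```text
(no output)
```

View pics/m4.png

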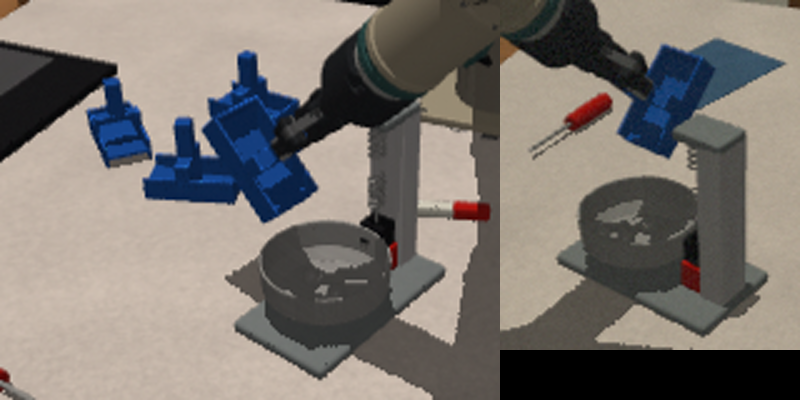

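The scoop in the gripper is empty, and the balls are in the pan, which looks lowered. Tilting back up and retreating.

apply_moves(commands=[[[0,0.1,-0.2,0.7,0,0],[0,0.1,-0.2,0.9,0,0],[0,0.1,-0.2,0.9,0,0],[0,0.1,-0.2,0.9,0,0],[0,0.05,-0.2,0.9,0,0],[0,0.03,-0.2,0.9,0,0],[0,0,-0.2,0.9,0,0],[0,0,-0.2,0.9,0,0]]])

```text
clock: 10.42
eef_pos: [511.7, -144.7, 216.9]
tool_rot: [-1.703, 0.003, -0.335]
force: [0.0, -0.0, -2.2]
width: 18.9
```

apply_moves(commands=[[[0,0,0,0.9,0,0],[0,0,0,0.6,0,0],[0,0,0,0,0,0]]])

```text
clock: 10.67
eef_pos: [508.6, -152.8, 218.8]
tool_rot: [-1.569, 0.001, -0.346]
force: [-0.2, -1.3, -1.6]
width: 19.5
```

```bash
python3 st.py
```

```text
{'clock': np.float64(10.67), 'qpos': array([ 0.39,  0.48, -0.21,  1.86,  0.13,  0.82, -0.24]), 'eef_pos': array([ 508.6 , -152.8 ,  218.82]), 'force': array([-0.24, -1.26, -1.6 ])}
tilt -0.1 roll -0.1 lip-C [ -1.  -53.1  69.3]
[[ 0.941 -0.     0.339]
 [-0.339  0.002  0.941]
 [-0.001 -1.     0.002]]
```

apply_moves(commands=[[[0.24,0,-0.44,0,0,0],[0.24,0,-0.44,0,0,0],[0.24,0,-0.44,0,0,0],[0.24,0,-0.44,0,0,0],[0.24,0,-0.44,0,0,0],[0.24,0,-0.44,0,0,0],[0.24,0,-0.44,0,0,0],[0,0,0,0,0,0]]])

```text
clock: 11.33
eef_pos: [530.0, -292.3, 217.2]
tool_rot: [-1.581, 0.011, -0.336]
force: [-0.4, -0.7, -1.2]
width: 19.2
```

```bash
python3 st.py
python3 - <<'E'
from h import *
a=snap('scene','s5')
o=cv2.resize(np.hstack([a['image'][140:280,190:390]]),(800,560),interpolation=2);cv2.imwrite('pics/m5.png',o[:,:,::-1])
E
```

```text
{'clock': np.float64(11.33), 'qpos': array([ 0.57,  0.59, -0.19,  1.65,  0.15,  0.93, -0.02]), 'eef_pos': array([ 529.97, -292.28,  217.25]), 'force': array([-0.38, -0.75, -1.24])}
tilt 0.6 roll -0.6 lip-C [  19.3 -192.8   67.2]
[[ 0.944 -0.013  0.329]
 [-0.329 -0.006  0.944]
 [-0.011 -1.    -0.01 ]]
```

View pics/m5.png

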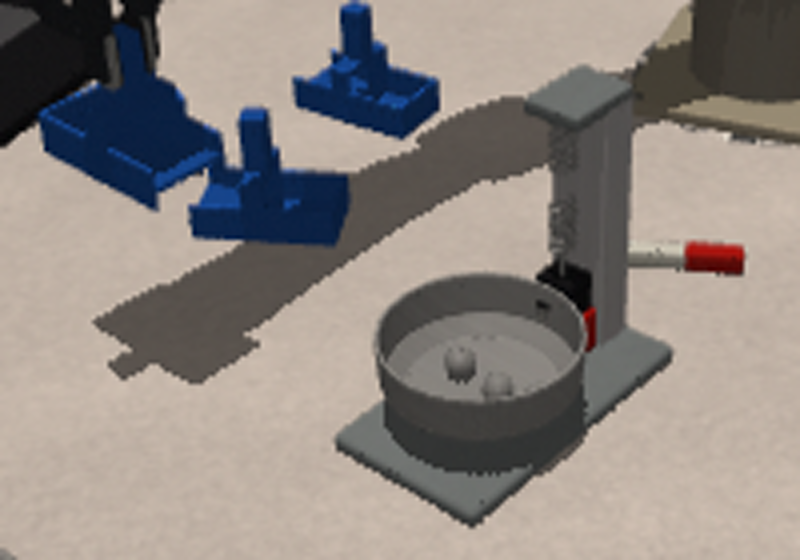

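Run:
```python
from h import *
d=load('s0');far=[[466.8,-80.8,z] for z in(100,80,75)];C=[[526,-54,z] for z in(100,80,75)]
print(proj(d,far).round(1),proj(d,C).round(1))
a=load('s0')['image'].astype(int).sum(2);b=load('s5')['image'].astype(int).sum(2)
for c in(300,305,310,315,320): # shift of rim edges, column wise
    print(c,[ (np.argmin([np.abs(a[r0-4:r0+5,c]-b[r0-4+k:r0+5+k,c]).sum() for k in range(0,13)])) for r0 in(201,233)])
print(a[195:245,310]);print(b[195:250,310])
```

```text
[[309.9 200.6]
 [310.  206.8]
 [310.1 208.3]] [[310.9 215.2]
 [311.  221.6]
 [311.1 223.1]]
300 [np.int64(8), np.int64(8)]
305 [np.int64(8), np.int64(8)]
310 [np.int64(8), np.int64(9)]
315 [np.int64(8), np.int64(8)]
320 [np.int64(8), np.int64(8)]
[534 525 519 525 528 432 261 217 219 218 217 217 219 222 218 253 350 364
 366 369 372 398 390 386 391 396 391 391 388 383 387 387 386 386 383 387
 378 269 194 182 182 184 184 183 184 186 184 163 153 153]
[545 538 529 534 538 534 529 536 538 542 541 533 539 372 242 224 224 222
 223 224 227 224 215 352 372 375 378 384 369 389 395 395 402 401 400 398
 392 394 396 396 394 354 297 324 377 321 210 183 186 191 192 187 192 189
 192]
```

The rim moved down 8 px in the scene view. The full 25 mm travel would be about 7.8 px and three balls about 6.2, so the pan is on its stop. Lowering the scoop.

apply_moves(commands=[[[0,0.4,0,0.12,0,-0.12],[0,0.5,0,0,0,0],[0,0.5,0,0,0,0],[0,0.5,0,0,0,0],[0,0.5,0,0,0,0],[0,0.4,0,0,0,0],[0,0.2,0,0,0,0],[0,0,0,0,0,0]]])

```text
clock: 12.05
eef_pos: [533.0, -274.5, 92.7]
tool_rot: [-1.569, 0.006, -0.316]
force: [0.1, 0.2, -2.4]
width: 18.9
```

```bash
python3 st.py
```

```text
{'clock': np.float64(12.05), 'qpos': array([ 0.54,  0.74, -0.17,  1.77,  0.19,  0.65, -0.06]), 'eef_pos': array([ 533.01, -274.45,   92.67]), 'force': array([ 0.13,  0.16, -2.43])}
tilt -0.1 roll -0.4 lip-C [  21.8 -174.2  -56.8]
[[ 0.95  -0.005  0.311]
 [-0.311  0.004  0.95 ]
 [-0.006 -1.     0.002]]
```

apply_moves(commands=[[[0,0.2,-0.05,0,0,-0.05],[0,0.18,-0.05,0,0,0],[0,0.12,-0.03,0,0,0],[0,0,0,0,0,0]]])

```text
clock: 12.38
eef_pos: [533.2, -277.5, 73.0]
tool_rot: [-1.569, -0.001, -0.312]
force: [-0.4, 0.1, -0.3]
width: 19.1
```

```bash
python3 st.py
```

```text
{'clock': np.float64(12.38), 'qpos': array([ 0.54,  0.77, -0.16,  1.78,  0.2 ,  0.61, -0.06]), 'eef_pos': array([ 533.22, -277.5 ,   72.96]), 'force': array([-0.4 ,  0.07, -0.28])}
tilt -0.1 roll 0.1 lip-C [  22.2 -177.3  -76.6]
[[ 0.952  0.001  0.307]
 [-0.307  0.001  0.952]
 [ 0.001 -1.     0.002]]
```

apply_moves(commands=[[[0,0.07,0,0,0,0],[0,0.06,0,0,0,0],[0,0.04,0,0,0,0],[0,0,0,0,0,0]]])

```text
clock: 12.72
eef_pos: [534.0, -278.8, 66.9]
tool_rot: [-1.57, -0.004, -0.314]
force: [0.2, 0.3, -1.5]
width: 19.4
```

apply_moves(commands=[[[0,0.04,0,0,0,0],[0,0.03,0,0,0,0],[0,0,0,0,0,0]]])

```text
clock: 12.97
eef_pos: [534.6, -278.9, 66.1]
tool_rot: [-1.57, -0.005, -0.314]
force: [0.1, 0.1, -1.3]
width: 19.5
```

apply_moves(commands=[[[0,0.06,0,0,0,0],[0,0.06,0,0,0,0],[0,0,0,0,0,0],[0,0,0,0,0,0]]])

```text
clock: 13.3
eef_pos: [535.7, -279.1, 67.0]
tool_rot: [-1.572, -0.008, -0.314]
force: [-0.5, -0.2, -1.7]
width: 19.4
```

apply_moves(commands=[[[0,0.12,0,0,0,-0.05],[0,0.12,0,0,0,0]]])

```text
clock: 13.47
eef_pos: [536.8, -279.5, 65.3]
tool_rot: [-1.574, -0.015, -0.314]
force: [-15.0, 8.0, 60.2]
width: 18.9
```

```bash
python3 st.py
python3 - <<'E'
from h import *
a=snap('scene','s6');b=snap('side','d6');
A=cv2.resize(a['image'][130:260,170:330],(492,400),interpolation=2);B=cv2.resize(b['image'][110:210,250:325],(300,400),interpolation=2)
cv2.imwrite('pics/m6.png',np.hstack([A,B])[:,:,::-1])
E
```

```text
{'clock': np.float64(13.47), 'qpos': array([ 0.53,  0.78, -0.16,  1.79,  0.21,  0.58, -0.07]), 'eef_pos': array([ 536.85, -279.46,   65.33]), 'force': array([-15.02,   7.97,  60.17])}
tilt 0.2 roll 0.9 lip-C [  26.5 -179.7  -84.4]
[[ 0.951  0.013  0.309]
 [-0.309 -0.007  0.951]
 [ 0.015 -1.    -0.003]]
```

View pics/m6.png

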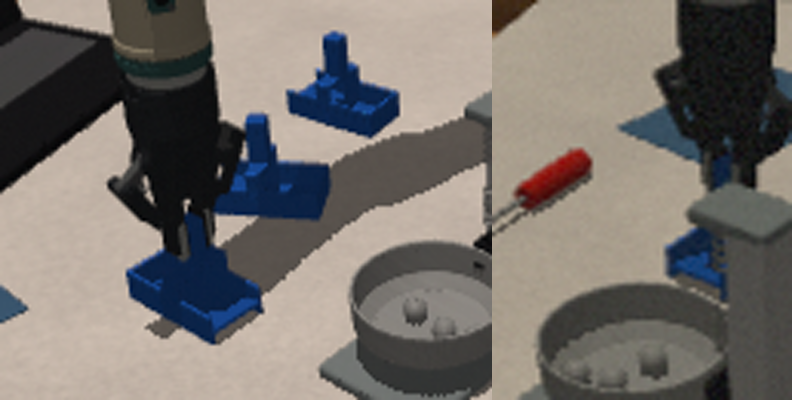

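Firm contact: 60 N at the wrist, under the 120 N limit, and passed through the scoop to the table. I'll relieve it and release.

apply_moves(commands=[[[0,-0.02,0,0,0,0.1],[0,0,0,0,0,0]]])

```text
clock: 13.73
eef_pos: [537.6, -279.8, 68.8]
tool_rot: [-1.574, -0.01, -0.314]
force: [1.0, -1.0, -1.1]
width: 19.2
```

apply_moves(commands=[[[0,0.06,0,0,0,0]]])

```text
clock: 13.82
eef_pos: [538.0, -280.0, 66.5]
tool_rot: [-1.575, -0.011, -0.314]
force: [-0.3, -0.0, -1.2]
width: 19.1
```

apply_moves(commands=[[[0,0.02,0,0,0,0],[0,0,0,0,0,0],[0,0,0,0,0,0],[0,0,0,0,0,0],[0,0,0,0,0,0],[0,0,0,0,0,0],[0,0,0,0,0,0],[0,0,0,0,0,0]]], claw=85)

```text
clock: 14.48
eef_pos: [536.2, -279.3, 60.7]
tool_rot: [-1.573, -0.006, -0.314]
force: [-0.6, -0.8, 0.3]
width: 84.8
```

apply_moves(commands=[[[0,-0.2,0,0,0,0],[0,-0.4,0,0,0,0],[0,-0.6,0,0,0,0],[0,-0.7,0,0,0,0],[0,-0.7,0,0,0,0],[0,-0.7,0,0,0,0],[0,-0.5,0,0,0,0],[0,0,0,0,0,0]]])

```text
clock: 15.15
eef_pos: [534.6, -277.9, 222.1]
tool_rot: [-1.573, -0.004, -0.314]
force: [1.0, -0.4, -0.3]
width: 85.0
```

```bash
python3 st.py
python3 - <<'E'
from h import *
a=snap('scene','s7');b=snap('side','d7');
A=cv2.resize(a['image'][130:280,170:390],(587,400),interpolation=2);B=cv2.resize(b['image'][120:260,250:325],(213,400),interpolation=2)
cv2.imwrite('pics/m7.png',np.hstack([A,B])[:,:,::-1])
E
```

```text
{'clock': np.float64(15.15), 'qpos': array([ 0.56,  0.57, -0.21,  1.67,  0.14,  0.91, -0.01]), 'eef_pos': array([ 534.64, -277.88,  222.12]), 'force': array([ 1.03, -0.37, -0.27])}
tilt 0.1 roll 0.2 lip-C [  23.7 -177.9   72.4]
[[ 0.951  0.003  0.309]
 [-0.309 -0.003  0.951]
 [ 0.004 -1.    -0.002]]
```

View pics/m7.png

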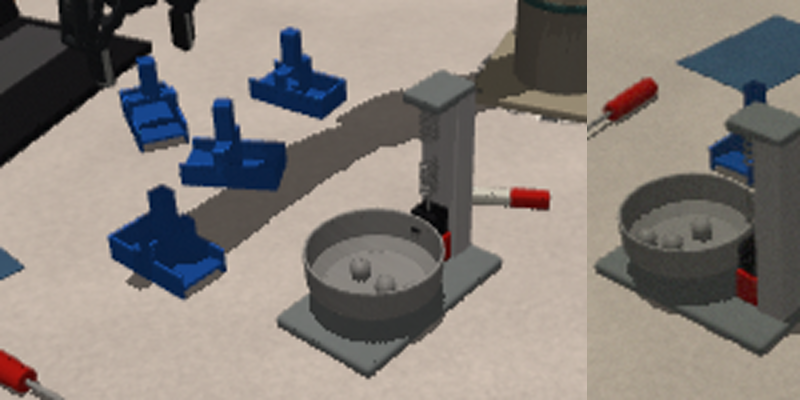

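Run:
```python
from h import *
def edge(f,r0,c0=302,c1=319):
    g=load(f)['image'].astype(float).sum(2)[:,c0:c1]
    out=[]
    for c in range(g.shape[1]):
        for r in range(190,225):
            if g[r,c]>390>=g[r+1,c]: out.append(r+(g[r,c]-390)/(g[r,c]-g[r+1,c]));break
    return np.median(out)
print('rim shift px',edge('s7',0)-edge('s0',0))
o=[load(f)['image'][220:280,435:495].astype(int) for f in('s0','s7')];print('orange diff',np.abs(o[0]-o[1]).mean())
finish_job()
```

```text
rim shift px 7.893369910778375
orange diff 3.8099074074074073
the job is handed in; nothing more can be done
```

I picked up the farthest blue scoop, about 620 mm from the base, and poured its steel balls into the pan. I then stood it empty and upright on the table, let go, backed the gripper off and handed the job in at about 15 s.

**Last checks**
- **Pan:** the rim dropped 7.9 px in the scene view. The full 25 mm travel would be about 7.8 px and three balls only about 6.2, so the pan is on its stop.
- **Scoop:** the last pictures show it empty, standing level and clear of the gripper.
- **Orange scoop:** I never went near it. Its picture patch changed only slightly (mean pixel difference 3.8), most likely image noise.

**Less certain**
- **Ball count:** I never saw all four balls in one view. The side view shows three and the scene view two, so the count of four rests on how far the pan sank and on the scoop being empty.
- **Set-down force:** the wrist force reached 60 N for a moment as the scoop touched the table. That is under the 120 N wrist limit, and the load went through the held scoop. I eased off before letting go.

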